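# Open the humidifier's filler cap of unknown thread hand

### The arm

A 6-joint arm with a two-finger parallel gripper is mounted at the origin on the work surface. World frame = base frame: x ahead of the robot, y to its left, z up, the work surface at z = 0. Lengths are in m, angles in rad, forces in N, time in s.
With the tool pointing down it reaches from about 0.275 to 0.75 m from the base axis. Payload 10.2 kg.
Tool frame: the origin (TCP) lies midway between the tips of the shut fingers; the grasp point (between the pads) lies 19 mm behind it (env.hold_point_z is the distance from the TCP to the grasp point, in m); z points along the fingers, y is the line along which they close (so a half turn about z gives the same grasp; the last joint's range is limited). The gripper opens to 85 mm and grips with 20 to 120 N. Pads are 22 mm wide; open, the fingers measure 114 mm over their backs; the gripper's body (76 mm by 85 mm) begins 54 mm behind the grasp point. The pads swing forward as they close: fully open they stand 13 mm farther back than shut.
Start: joints at [-1.462, 0.313, 1.498, -0, 1.331, -0.223], TCP at [0.171, -0.496, 0.231] pointing down, gripper open.
Joint ranges: [-2.94, 2.94], [-0.97, 2.17], [0.19, 2.56], [-1.23, 4.37], [0.02, 3.11], [-2.88, 2.88]. Speed limits (rad/s): [2.39, 2.39, 3.01, 3.14, 3.14, 3.14].

### API

Orientations are given as a unit quaternion [x, y, z, w].
In Python, from bench import env, kinematics, monitor, eyes, job gives the robot as it stands. The module is installed in compiled form; this text tells all that it offers. Calls block until the motion is done:
- env.reach(position, orientation): joint-space move of the TCP to a pose.
- env.movel(position, velocity=0.15, frame=None, guard=None): straight line of the TCP; frame=None keeps the orientation; velocity is the mean speed in m/s. With guard (N) it stops when the force on the tool has changed by that much, and returns True; else False.
- env.set_joints(angles): joint-space move.
- env.release() and env.close_gripper(effort=None): open the fingers fully, or close them until they stop; effort is the grip in N (None keeps the last).
- env.hold(seconds).
- kinematics.ik(position, orientation): joint angles nearest the present ones, or None.
- monitor.sense(): the state.
- eyes.grab_frame(name): name is "scene" or "side" or "wrist"; returns a dict with "frame" (480x640x3 uint8, red, green, blue), "mtx" (3x3 intrinsics, pixels), "view" (4x4, takes a point from world to camera coordinates). Camera axes: x right, y down, z forward; pixel columns grow to the right and rows downward; lengths in m; the calibration is good to about 2 mm. A picture is of the moment at which its call begins. There is no depth.
A pose or a line that the arm cannot do raises env.MotionError and nothing moves.
- job.hand_in(): hands the job in; it is judged then, once.
The state is a dict: "clock": time; "joints": joint angles; "qvel": joint speeds; "joint_efforts": joint torques, N m; "position": TCP position; "ee_rot": TCP orientation; "contact_force": force on the tool from outside, world axes, zero at the start; "ft_torque": the same for the moment, N m; "finger_gap": opening from 0.0 (shut) to 1.0 (fully open); "gripper_force": force on a finger pad.
Only numpy, scipy, OpenCV 4.12 (cv2) and the standard library are available. Lean on these libraries where they do the work, as an engineer would, in place of code of your own. Each camera call takes 0.05 s, during which the arm holds its last target. There are 200 camera calls.

### The job

Open the bedside humidifier for refilling: undo its ribbed filler cap, which may have a right-hand or a left-hand thread, so try one way and, if it will not come loose, the other. Turn it free before lifting it, and finish while still holding the cap in the gripper, upright and still, about 10 cm above the top of the humidifier. Leave the glass, the clock and the book where they are.

Things in the scene. Friction and masses are not known exactly. Their poses are not given: they have to be found in the camera images.
- humidifier: White plastic humidifier, fixed to the table: box 150 (x) by 210 (y) by 100 mm high, flat top. Origin: centre of its underside; x, y along its sides, z up. The filler cap stands on its top, axis at x -20, y -45 mm of this frame. The smooth low cone (52 mm wide, 16 mm high, at x +20, y +65 mm) is the fixed mist outlet, not to be used.
- cap: Filler cap, loose, grey plastic, 40 to 85 g: ribbed round grip 46 mm wide (48 over the ribs), 34 mm high, standing on the humidifier's top. Origin: on its axis, at the grip's underside; z up. Below it a plug with three lugs (40 mm across) reaches 14 mm down into the mouth: out once the cap is 15 mm up. Starts closed, its x within 0.05 rad of the humidifier's x.
- cap_top (a point): Centre of the cap's top, 34 mm above the cap's origin, with a low ridge along the cap's x. The thread has no pitch: the cap stays level as it turns, with little torque. Held by its lugs it can be raised only 1.5 mm, then resists. If the gripper turns on against a stop, the fingers slip round the cap.
- mouth (a point): Centre of the mouth under the cap, at the height of the humidifier's flat top. One way (differs from run to run, nothing outside shows which) the cap turns from closed to a firm stop about 1.1 rad away; from 0.95 rad to that stop it can be lifted straight out. The other way a firm stop comes within 0.15 rad. The stops are slick: the cap does not jam on them.
- tumbler: Empty drinking glass, 68 mm across the rim, 110 mm high, standing beside the humidifier; origin at the centre of its underside. To be left alone.
- clock: White digital alarm clock, 45 by 130 by 76 mm high, standing beside the humidifier; origin at the centre of its underside. To be left alone.
- book: Closed grey book lying flat, 134 by 196 by 24 mm, beyond the humidifier; origin at the centre of its underside. To be left alone.
Mind the look-alikes: they are no part of the job. Of the things shaped like the cap, the grey one is meant.

How it is judged:
By the outcome, as a careful person would: the job done as asked, in the order asked, and still so for the second after the job is handed in, while the arm keeps its last pose, push and grip.
It also fails if it takes over 45 s, if anything falls off the work surface, if the arm or the gripper's body presses on something with over 40 N, if the wrist force passes 120 N, or if a joint passes its speed limit or range.

## Working session

There is one attempt and no reset: what is moved stays moved. The work goes in short steps, each a Python script; the robot and the scene stay as the last script left them, time stands still between calls to the robot, and variables do not carry over. Pictures are saved under pics/ and viewed, at most 10 in all, crops included, and the job is handed in when it is done.

```bash
mkdir -p pics; python3 - <<'E'
from bench import env,monitor,eyes
import cv2,numpy as np,pickle
d={}
for n in("scene","side","wrist"):
    f=eyes.grab_frame(n);d[n]=f;cv2.imwrite(f"pics/{n}0.png",f["frame"][:,:,::-1])
    print(n,f["mtx"][0],f["mtx"][1][2],np.linalg.inv(f["view"])[:3,3].round(3),f["view"][2].round(2))
pickle.dump(d,open("f0.pkl","wb"));s=monitor.sense();print(s["clock"],s["position"],s["ee_rot"],env.hold_point_z)
E
```

```text
scene [551.828982     0.         320.26614651] 241.5479425663959 [1.285 0.047 0.692] [-0.78  0.04 -0.63  1.43]
side [546.37063717   0.         318.62272301] 237.79153920837416 [ 0.446 -0.656  0.597] [ 0.15  0.83 -0.54  0.8 ]
wrist [331.6870744    0.         324.08590381] 240.46896652847184 [ 0.235 -0.475  0.373] [-0.25 -0.08 -0.96  0.38]
0.15 [ 0.17098247 -0.49619241  0.23088847] [ 9.86270986e-01  1.65134291e-01  2.40533758e-05 -4.56307857e-04] 0.0187
```

View pics/scene0.png

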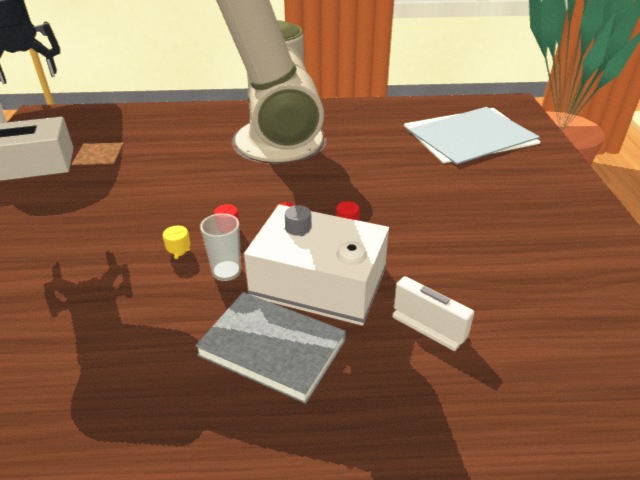

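View pics/side0.png

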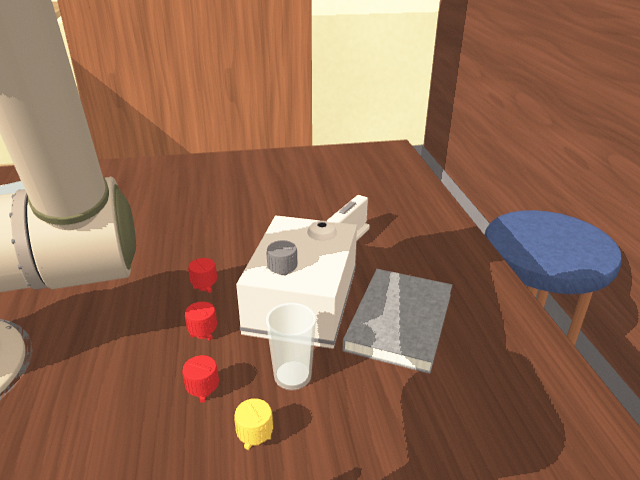

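The grey cap stands on the white humidifier at scene (297,220) and side (282,256). The look-alikes are three red caps at side (203,275), (201,320) and (201,377), and a yellow one at side (253,422), all lying on the table. The low cone at side (322,229) is the mist outlet. The grey cap is the only one that fits the description, so I'll confirm it in an enlarged crop.

```bash
cat > h.py <<'E'
import numpy as np,cv2
def ray(f,p):
    R=f["view"][:3,:3];c=-R.T@f["view"][:3,3]
    return c,R.T@np.linalg.solve(f["mtx"],[p[0],p[1],1.])
def onplane(f,p,z):
    c,d=ray(f,p);return c+d*(z-c[2])/d[2]
def tri(fs,ps):
    A=np.zeros((3,3));b=np.zeros(3)
    for f,p in zip(fs,ps):
        c,d=ray(f,p);d/=np.linalg.norm(d);M=np.eye(3)-np.outer(d,d);A+=M;b+=M@c
    return np.linalg.solve(A,b)
def capmask(f,box):
    x0,y0,x1,y1=box;im=cv2.cvtColor(np.ascontiguousarray(f["frame"]),cv2.COLOR_RGB2HSV)
    m=np.zeros(im.shape[:2],np.uint8)
    m[y0:y1,x0:x1]=((im[y0:y1,x0:x1,1]<60)&(im[y0:y1,x0:x1,2]<150))*255
    n,l,s,c=cv2.connectedComponentsWithStats(m);i=1+np.argmax(s[1:,4]);return (l==i).astype(np.uint8),s[i],c[i]
E
python3 - <<'E'
from h import *
import pickle
d=pickle.load(open("f0.pkl","rb"))
cs=[]
for n,b in(("scene",(275,195,320,240)),("side",(255,230,310,285))):
    m,s,c=capmask(d[n],b);print(n,s,c);cs.append(c)
X=tri([d["scene"],d["side"]],cs);print("cap centroid",X)
for n,c in zip(("scene","side"),cs):print(onplane(d[n],c,.117))
a=cv2.resize(d["scene"]["frame"][195:325,240:395],(0,0),fx=2.5,fy=2.5,interpolation=2)
b=cv2.resize(d["side"]["frame"][205:350,230:380],(0,0),fx=2.5,fy=2.5,interpolation=2)
H=np.zeros((370,790,3),np.uint8);H[:a.shape[0],:a.shape[1]]=a;H[:b.shape[0],400:400+b.shape[1]]=b
cv2.imwrite("pics/crop1.png",H[:,:,::-1])
E
```

```text
scene [285 205  27  31 568] [299.06338028 221.54753521]
side [275 248  22  27 363] [286.37190083 263.61432507]
cap centroid [0.51482015 0.04357143 0.10996755]
[0.51494047 0.04706289 0.117     ]
[0.51646325 0.02380456 0.117     ]
```

View pics/crop1.png

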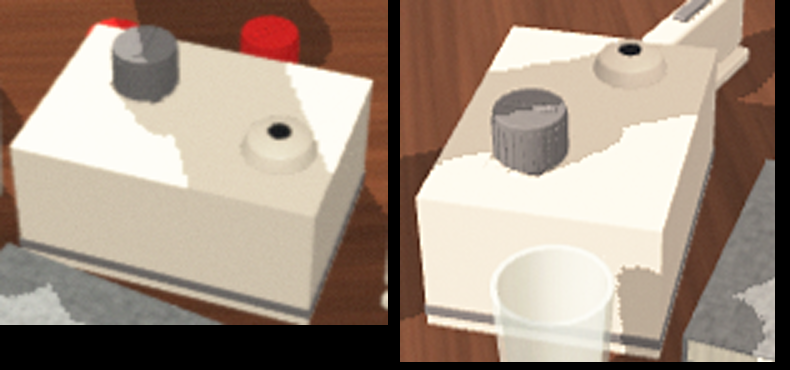

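The crop confirms it: the grey ribbed cap on the flat top, separate from the smooth outlet cone with its dark hole. Next I'll measure the cap top (z 0.134) and the box-top corners (z 0.1).

```bash
python3 - <<'E'
from h import *
import pickle
d=pickle.load(open("f0.pkl","rb"));S,T=d["scene"],d["side"]
g=lambda u,v:(240+u/2.5-.3,195+v/2.5-.3)
k=lambda u,v:(230+(u-400)/2.5-.3,205+v/2.5-.3)
a,b=g(144.5,48),k(529.5,108)
print("top",onplane(S,a,.134),onplane(T,b,.134),tri([S,T],[a,b]))
C=[onplane(S,g(*p),.1) for p in((373,79),(312,217),(12,149))];D=[onplane(T,k(*p),.1) for p in((515,27),(717,48),(662,231),(417,197))]
print(np.round(C,3),np.round(D,3))
for P in(C,D):
    print([np.round((np.linalg.norm(P[i]-P[i-1]),np.arctan2(*(P[i]-P[i-1])[1::-1])),3) for i in range(1,len(P))])
print(tri([S,T],[b_ for b_ in (g(312,217),k(717,48))]))
for n,p in (("tumb side",(293,380)),):print(n,onplane(T,p,0))
print("tumb scene",onplane(S,(227,270),0),"clock top",onplane(S,(433,298),.076))
E
```

```text
top [0.51563261 0.04482664 0.134     ] [0.51173999 0.04256478 0.134     ] [0.51219847 0.04502602 0.13194536]
[[ 0.515  0.205  0.1  ]
 [ 0.655  0.146  0.1  ]
 [ 0.578 -0.045  0.1  ]] [[ 0.518  0.201  0.1  ]
 [ 0.656  0.148  0.1  ]
 [ 0.577 -0.047  0.1  ]
 [ 0.439  0.009  0.1  ]]
[array([ 0.152, -0.4  ]), array([ 0.206, -1.951])]
[array([ 0.148, -0.369]), array([ 0.211, -1.953]), array([0.149, 2.754])]
[0.65566609 0.1461949  0.10113201]
tumb side [ 0.50721891 -0.10209165  0.        ]
tumb scene [ 0.50284873 -0.0912588   0.        ] clock top [0.67271769 0.25383117 0.076     ]
```

```bash
python3 - <<'E'
from h import *
from bench import env,monitor,kinematics,eyes
q=lambda p:[np.cos(p/2),np.sin(p/2),0,0]
c=[.5125,.0442]
best=min((abs(j[5]),p) for p in np.linspace(-1.5,1.5,31) if (j:=kinematics.ik(c+[.25],q(p))) is not None)
print(best,kinematics.ik(c+[.25],q(best[1])))
env.reach(c+[.25],q(best[1]))
f=eyes.grab_frame("wrist");cv2.imwrite("pics/w1.png",f["frame"][:,:,::-1])
import pickle;pickle.dump(f,open("w1.pkl","wb"))
s=monitor.sense();print(s["clock"],s["position"],s["ee_rot"],s["contact_force"],s["ft_torque"])
p=f["view"]@np.array(c+[.134,1]);u=f["mtx"]@p[:3];print("expected cap top px",u[:2]/u[2])
E
```

```text
(np.float64(0.028767983955281906), np.float64(1.4000000000000004)) [-1.42028343e-01  2.75974502e-01  1.49769984e+00 -4.44089210e-16
  1.36791831e+00  2.87679840e-02]
2.4833 [0.51257227 0.0435129  0.24994297] [ 7.65233826e-01  6.43752427e-01 -7.19375451e-05 -1.40895138e-05] [ 0.51163824 -0.00518556  0.46317747] [ 0.02213974 -0.00387684 -0.03411191]
expected cap top px [323.89826546 234.83110799]
```

View pics/w1.png

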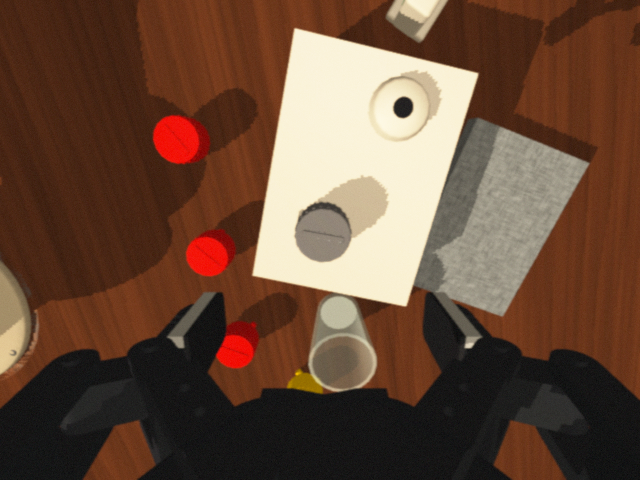

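The wrist view shows the cap top at (323,234), which matches the predicted (324,235), with the ridge along the humidifier's x. The fingers have clear space on both sides, so I'll descend, grip and try one direction.

```bash
python3 - <<'E'
import numpy as np
from bench import env,monitor
c=[.5125,.0442]
env.movel(c+[.145],.15)
print("guard",env.movel(c+[.104],.05,guard=6))
def show(t):
    s=monitor.sense();print(t,round(s["clock"],2),"pos",s["position"].round(4) if hasattr(s["position"],'round') else s["position"],"F",np.round(s["contact_force"],1),"M",np.round(s["ft_torque"],2),"gap",round(float(s["finger_gap"]),3),"gf",np.round(s["gripper_force"],1),"j6",round(s["joints"][5],3));return s
show("down")
env.close_gripper(30);s=show("closed")
j0=np.array(s["joints"])
for a in(.1,.2,.3,.4):
    env.set_joints(list(j0+[0,0,0,0,0,a]));show(a)
E
```

```text
guard False
down 4.3 pos [0.5127 0.0442 0.1043] F [-0.4  0.1  0.5] M [ 0.04 -0.06  0.03] gap 1.002 gf 0.0 j6 0.029
closed 4.75 pos [0.5126 0.0442 0.1043] F [-0.7  0.3  4.6] M [0.07 0.2  0.03] gap 0.526 gf 30.8 j6 0.029
0.1 5.0 pos [0.5121 0.0443 0.1044] F [-5.9 -0.6  4.1] M [-0.    0.97  0.01] gap 0.531 gf 31.1 j6 0.126
0.2 5.25 pos [0.5118 0.0441 0.1043] F [-7.2 -0.9  5.9] M [-0.15  1.17  0.39] gap 0.531 gf 31.3 j6 0.225
0.3 5.5 pos [0.5121 0.0443 0.1042] F [-5.4  0.6  3.4] M [0.1  0.87 0.44] gap 0.53 gf 31.3 j6 0.324
0.4 5.75 pos [0.5122 0.0444 0.1042] F [-4.9  1.8  2.8] M [0.14 0.87 0.51] gap 0.529 gf 31.3 j6 0.423
```

The moment jumps to about 0.45 N m past 0.15 rad and stays there, so this is the short stop and the fingers are slipping. I'll turn the other way until the far stop shows in the moment.

```bash
python3 - <<'E'
import numpy as np,cv2
from bench import env,monitor,eyes
j0=np.array(monitor.sense()["joints"]);n=0
for a in np.arange(.1,1.75,.1):
    env.set_joints(list(j0-[0,0,0,0,0,a]));s=monitor.sense()
    m=s["ft_torque"][2];print(round(a,2),round(s["clock"],2),round(m,2),np.round(s["contact_force"],1),round(float(s["finger_gap"]),3))
    n=n+1 if m<-.3 else 0
    if n>=2:break
for k in("scene","side"):
    f=eyes.grab_frame(k);cv2.imwrite(f"pics/{k}2.png",f["frame"][:,:,::-1])
E
```

```text
0.1 6.0 0.02 [-1.   0.9  0.4] 0.529
0.2 6.25 -0.01 [ 0.6 -0.   0.8] 0.53
0.3 6.5 0.02 [-0.4  0.1 -0.2] 0.523
0.4 6.75 -0.01 [-0.2 -0.6 -0.6] 0.526
0.5 7.0 -0.05 [ 0.7 -0.7 -0.1] 0.527
0.6 7.25 0.04 [0.8 0.1 0.2] 0.533
0.7 7.5 -0.01 [0.4 0.  0.5] 0.527
0.8 7.75 0.02 [ 0.3  0.7 -0.1] 0.527
0.9 8.0 -0.04 [0.9 0.6 1.2] 0.53
1.0 8.25 -0.06 [-0.1 -0.3  0.9] 0.529
1.1 8.5 0.04 [ 0.5 -0.8  0.6] 0.532
1.2 8.75 -0.01 [-4.  -1.4  2.5] 0.528
1.3 9.0 -0.24 [-8.3 -0.1  8. ] 0.529
1.4 9.25 -0.47 [-8.7 -1.2  6.4] 0.524
1.5 9.5 -0.47 [-6.1 -3.3  4.8] 0.534
```

The cap turned freely for about 1.23 rad and then met the far stop, so it is open. I'll ease off the stop slightly, raise it a little under guard, then lift.

```bash
python3 - <<'E'
import numpy as np,cv2
from bench import env,monitor,eyes
s=monitor.sense();j=np.array(s["joints"])
env.set_joints(list(j+[0,0,0,0,0,.06]));env.close_gripper(45)
s=monitor.sense();print(s["ft_torque"],s["contact_force"])
p=list(s["position"])
g=env.movel([p[0],p[1],p[2]+.006],.02,guard=8);s=monitor.sense();print("guard",g,s["contact_force"],s["position"])
if not g:
    g=env.movel([p[0],p[1],p[2]+.02],.04,guard=8);print(g)
    if not g: env.movel([p[0],p[1],.2045],.06)
env.hold(.5)
s=monitor.sense();print(s["clock"],s["contact_force"],s["position"],s["finger_gap"],s["gripper_force"])
a=eyes.grab_frame("scene")["frame"];b=eyes.grab_frame("side")["frame"]
H=np.hstack([a[100:360,180:440],b[130:390,160:420]]);H=cv2.resize(H,(0,0),fx=1.5,fy=1.5)
cv2.imwrite("pics/lift3.png",H[:,:,::-1])
E
```

```text
[-0.36212806  0.41269919 -0.06489009] [-2.37903041 -2.20248098  3.58230697]
guard False [-0.18991429  0.26521983 -0.66911165] [0.51132857 0.04407083 0.11012563]
False
13.0083 [ 0.52329309  0.11930254 -0.27956489] [0.51125289 0.04395323 0.20447333] 0.5243664359095319 45.95250606536865
```

View pics/lift3.png

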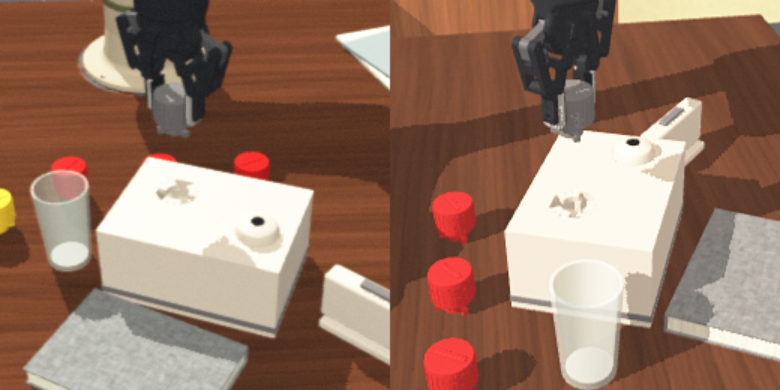

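The picture shows the mouth open at crop (177,190), and the cap held upright above it at crop (172,110) and (574,108), with the glass, clock and book undisturbed. I'll check its height, then hand in.

```bash
python3 - <<'E'
from h import *
from bench import job,eyes,monitor
S,T=eyes.grab_frame("scene"),eyes.grab_frame("side")
# centre of visible cap+plug in both crops
X=tri([S,T],[(180+172/1.5,100+109/1.5),(160+(574-390)/1.5,130+110/1.5)]);print(X)
if .19<X[2]<.23 and np.hypot(X[0]-.512,X[1]-.044)<.02: print(job.hand_in())
E
```

```text
[0.51487325 0.04166385 0.21410706]
the job is handed in; nothing more can be done
None
```

I opened the humidifier by turning the grey filler cap the second way, after the first way hit the short stop. I then handed the job in with the cap held upright and still, about 10 cm above the humidifier's top, and the glass, clock and book where they were.

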